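# Gauge the slanted well and set out the insert that fits

### The job

With the depth rod, probe the slanted well of the dry-block heater right to its bottom to find how deep it is, and hang the rod back in the fork of its stand. Then stand the brass insert whose stem is as long as the well is deep upright on the white tray; leave the other two inserts standing where they are and do not disturb the jars, the stopper or the weight.

Things in the scene. Friction and masses are not known exactly. Their poses are not given: they have to be found in the camera images.
- well_block: dry-block heater, fixed, 170 x 100 x 120 mm: white housing, and before it a slanted aluminium block with one blind round well in its sloping front face. Origin on the worktop under its middle; x runs from front to back, z up. The well leans 35 degrees: going down it is the direction (0.574, 0, -0.819) in this frame (down and away from the front)
- well_mouth (a point): centre of the well's mouth in the sloping face, at (-55, 0, 105) mm in the frame of well_block. The well is 14 mm wide, with a 3 mm bevel at the mouth; its flat floor lies 40, 55 or 70 mm below this point along the well's axis: which of the three can only be found by probing
- depth_rod: depth rod, about 80 g: steel rod 8 mm thick, dark collar (diameter 26, 4 mm thick) and black round grip (diameter 18). Origin on its axis at the collar's underside, z up: collar 0 to 4 mm, grip 4 to 54 mm, rounded tip at -110 mm. Black rings 40, 55 and 70 mm from the tip. At first it hangs upright by its collar in the fork of the stand
- rod_tip (a point): the tip of the depth rod, at (0, 0, -110) mm in its frame
- rod_stand: fork stand, fixed: dark base 85 x 70 x 10 mm, a post 36 mm behind the origin and a blue fork plate 8 mm thick, its top 130 mm above the worktop. The slot is 12 mm wide along x, open to the front (-x of this body), its end 8 mm behind the origin; the prongs end 22 mm in front of it. Origin on the worktop under the place where the rod hangs, z up
- fork (a point): where the rod's origin is when it hangs in the fork: on the slot's centre line, level with the fork's top, 130 mm above rod_stand's origin (the rod may hang up to 3 mm before or behind it at first)
- tray: white open tray, fixed, 92 (its x) x 130 (its y) mm, rim 12 mm high, wall and floor 4 mm thick. Origin: centre of its underside
- insert_40: brass well insert, 90 g, standing on its round flange (diameter 34, 8 mm thick) with its stem (diameter 12 mm, 40 mm long) upward, 48 mm high in all. Origin: centre of the underside of the flange, z up along the stem
- insert_55: brass well insert, 90 g, standing on its round flange (diameter 34, 8 mm thick) with its stem (diameter 12 mm, 55 mm long) upward, 63 mm high in all. Origin: centre of the underside of the flange, z up along the stem
- insert_70: brass well insert, 90 g, standing on its round flange (diameter 34, 8 mm thick) with its stem (diameter 12 mm, 70 mm long) upward, 78 mm high in all. Origin: centre of the underside of the flange, z up along the stem
- sample_jar_red: bystander: sample jar with a red lid, diameter 48, height 72 mm, standing; origin: centre of its underside
- sample_jar_blue: bystander: sample jar with a blue lid, diameter 48, height 72 mm, standing; origin: centre of its underside
- sample_jar_white: bystander: sample jar with a white lid, diameter 48, height 57 mm, standing; origin: centre of its underside
- rubber_stopper: bystander: red-brown rubber stopper, diameter 23, height 28 mm, standing; origin: centre of its underside
- brass_weight: bystander: brass 200 g weight with a knob, diameter 28, height 40 mm, standing; origin: centre of its underside
Things that resemble listed ones, but are neither listed nor needed, are in the scene too. What is shaped like the insert_70 but green or orange is not meant.

How it is judged:
By the outcome, as a careful person would: the job done as asked, in the order asked, and still so for the second after the job is handed in, with the robot touching nothing.
It also fails if it takes over 67 s, if anything falls off the work surface, if the arm or the gripper's body presses on something with over 40 N, if the wrist force passes 120 N, or if a joint passes its speed limit or range.

### The arm

A 6-joint arm with a two-finger parallel gripper is mounted at the origin on a cart in front of the work surface, level with it; the furniture and walls round the work are solid. World frame = base frame: x ahead of the robot, y to its left, z up, the work surface at z = 0. Lengths are in m, angles in rad, forces in N, time in s.
With the tool pointing down it reaches from about 0.25 to 0.775 m from the base axis. Payload 4 kg.
Tool frame: the origin (TCP) lies on the centre line of the jaws, within the pads' length; the fingertips stand ahead of it and the grasp point (between the pads) lies 2 mm behind it (env.tip_reach is the z of the fingertips in the tool frame, in m); z points along the fingers, y is the line along which they close (so a half turn about z gives the same grasp; the last joint's range is limited). The gripper opens to 85 mm and grips with 20 to 120 N. Pads are 22 mm wide; open, the fingers measure 114 mm over their backs; the gripper's body (76 mm by 85 mm) begins 54 mm behind the grasp point. The pads swing forward as they close: fully open they stand 13 mm farther back than shut.
Start: joints at [1.241, 0.087, 1.371, -0, 1.684, -0.103], TCP at [0.124, 0.536, 0.248] pointing down, gripper open.
Joint ranges: [-3.1, 3.1], [-0.76, 2.03], [0.27, 2.55], [-1.08, 4.22], [0.17, 2.65], [-2.57, 2.57]. Speed limits (rad/s): [2.79, 2.79, 3.14, 3.14, 3.14, 3.14].

### API

Orientations are given as a unit quaternion [w, x, y, z].
In Python, from station import env, optics gives the robot as it stands.
- The arm moves only by the tool carry_out, never from a script. Its argument "motion" is a list of rows, each a list of 7 numbers: the turn, a rotation vector about the tool's x, y, z scaled (see below), then the shift along the tool's x, y, z scaled (see below), then the gripper command: -1 is fully open, 1 is shut, values between are in proportion. In form: [[rx, ry, rz, tx, ty, tz, gripper], ...]. A call has 1 to 5 rows; each row is the pose to reach, as a shift and turn from the pose commanded when the call began, along the tool's axes at that moment, turning the shorter way round; what a row does not reach only later rows make up. The controller multiplies each number of a shift by 300 mm and each number of a turn by pi rad. A row lasts 1/10 s, in which the tool goes at most 50 mm and 8.59 degrees, less where a joint would pass 70% of its speed; a pose out of reach is approached as far as the arm can. A call with a number of a shift or a turn outside -1 to 1 is refused whole. A call with a gripper value outside its range is refused whole. The fingers move at their own pace and stop on an object; "grip_force" is the grip in N (left out, the last holds). Time passes only in rows, so rows that repeat a pose let the fingers close. It gives the time, the measured TCP pose, the force, the opening and the grip force at its end, in the units of the state.
- env.observe(): the state, without advancing time (a new reading comes with each control period).
- optics.get_image(name): name is "scene" or "top" or "wrist"; returns a dict with "color" (480x640x3 uint8, red, green, blue), "fx", "fy", "cx", "cy" (pixels), "rvec" (rotation vector, rad) and "tvec" (3), from world to camera coordinates, as OpenCV has them. Camera axes: x right, y down, z forward; pixel columns grow to the right and rows downward; lengths in m; the calibration is good to about 2 mm. A picture is of the moment at which its call begins. There is no depth.
- env.finish_job(): hands the job in; it is judged then, once.
The state is a dict: "time_s": time; "q": joint angles; "qvel": joint speeds; "tau": joint torques, N m; "ee_pos": TCP position; "tcp_rot": TCP orientation; "wrist_force": force on the tool from outside, world axes, zero at the start; "wrist_torque": the same for the moment, N m; "grip_width": opening from 0.0 (shut) to 1.0 (fully open); "grip_force": force on a finger pad.
Only numpy, scipy, OpenCV 4.12 (cv2) and the standard library are available. Lean on these libraries where they do the work, as an engineer would, in place of code of your own. Each camera call takes 0.05 s, during which the arm holds its last target. There are 200 camera calls.

## Working session

There is one attempt and no reset: what is moved stays moved. The work goes in short steps, Python scripts to look and compute and a tool call to move; the robot and the scene stay as the last step left them, time stands still between calls to the robot, and variables do not carry over. Pictures are saved under pics/ and viewed, at most 12 in all, crops included, and the job is handed in when it is done.

Besides the shell and the picture viewer there is one more tool, called after "Emit:" as name(argument=value, ...), one argument or row to a line, values as JSON. carry_out: Moves the arm, as the interface text tells. Shifts and turns lie within -1 to 1; 1 stands for 300 mm of shift or pi rad of turn. Its arguments: {"type":"object","properties":{"motion":{"type":"array"},"grip_force":{"type":"number"}},"required":["motion"]}

```bash
ls; mkdir -p pics; cat > h.py <<'E'
import numpy as np, cv2
from scipy.spatial.transform import Rotation as R
from station import env, optics
def cam(n):
    d=optics.get_image(n); d["R"]=cv2.Rodrigues(np.array(d["rvec"],float))[0]; d["t"]=np.array(d["tvec"],float).ravel(); return d
def ray(d,u,v):
    r=d["R"].T@np.array([(u-d["cx"])/d["fx"],(v-d["cy"])/d["fy"],1]); return -d["R"].T@d["t"], r/np.linalg.norm(r)
def onz(d,u,v,z):
    o,r=ray(d,u,v); return o+r*(z-o[2])/r[2]
def tri(*obs):
    A=np.zeros((3,3));b=np.zeros(3)
    for d,u,v in obs:
        o,r=ray(d,u,v);P=np.eye(3)-np.outer(r,r);A+=P;b+=P@o
    return np.linalg.solve(A,b)
def proj(d,p):
    c=d["R"]@np.array(p)+d["t"]; return np.array([d["fx"]*c[0]/c[2]+d["cx"],d["fy"]*c[1]/c[2]+d["cy"]])
def save(d,n,box=None,s=1):
    im=d["color"]
    if box: im=im[box[1]:box[3],box[0]:box[2]]
    cv2.imwrite("pics/"+n,cv2.cvtColor(cv2.resize(im,None,fx=s,fy=s,interpolation=cv2.INTER_CUBIC),cv2.COLOR_RGB2BGR))
def rel(pos,Rt=None):
    """shift/turn (scaled) from the present measured pose to pos, Rt"""
    s=env.observe(); q=s["tcp_rot"]; R0=R.from_quat([q[1],q[2],q[3],q[0]])
    sh=R0.inv().apply(np.array(pos)-s["ee_pos"])/0.3
    rv=(R0.inv()*Rt).as_rotvec()/np.pi if Rt is not None else np.zeros(3)
    return np.round(np.r_[rv,sh],4)
E
python3 - <<'E'
from h import *
for n in("scene","top"):
    d=cam(n); save(d,n+".png"); np.save(n+".npy",d,allow_pickle=True); print(n,-d["R"].T@d["t"],d["R"][2],d["fx"])
s=env.observe(); print(s, env.tip_reach)
E
```

```text
pics
scene [-0.08478973 -0.97404815  0.68532481] [ 0.46768307  0.74341659 -0.47812583] 472.4590806635924
top [ 0.38271801 -0.04753873  1.52241801] [ 1.02627429e-01 -3.95251765e-04 -9.94719787e-01] 508.0666350254928
{'time_s': 0.1, 'q': array([ 1.24089946e+00,  8.79348351e-02,  1.37213177e+00, -7.32225090e-06,
        1.68362852e+00, -1.03109358e-01]), 'qvel': array([-1.01769410e-03, -2.55669808e-03, -2.58070922e-03, -1.14352173e-04,
        1.81902340e-03, -6.11620119e-05]), 'tau': array([ 1.73390046e-03, -3.53014362e+01, -3.14220035e+01, -1.34553788e-04,
        7.87402008e-03,  2.97091653e-06]), 'ee_pos': array([0.12353951, 0.53550835, 0.24721225]), 'tcp_rot': array([-2.22268999e-04,  1.13151249e-01,  9.93577219e-01, -1.02747763e-03]), 'wrist_force': array([ 0.1364883 , -0.11759284,  0.13349073]), 'wrist_torque': array([ 0.00107322,  0.01972252, -0.00112198]), 'grip_force': 0.0, 'grip_width': 1.000734085886037} 0.017
```

View pics/scene.png

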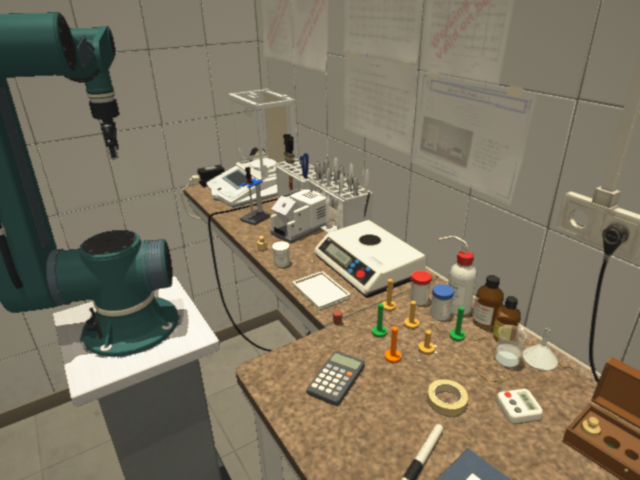

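View pics/top.png

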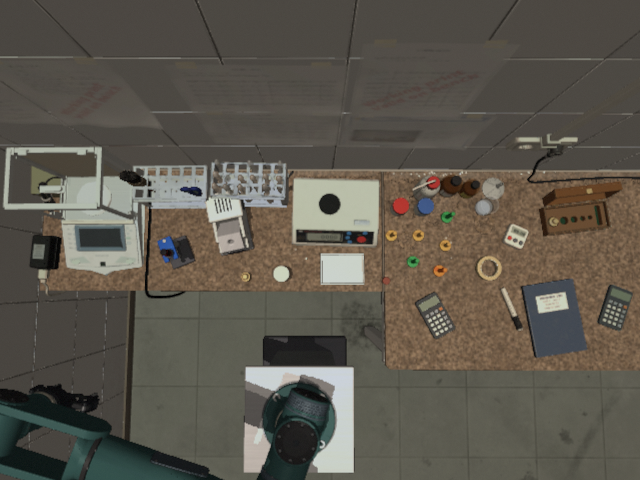

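The scene picture shows the stand at about (255,195), the heater at (300,212) and the tray at (321,289). The brass inserts are at (390,295), (412,315) and (428,342), with green and orange decoys around them. In the top view the stand is at (175,250), the heater at (229,226), the tray at (342,268) and the brass inserts at (391,235), (418,235) and (446,245). I'll enlarge both.

```bash
python3 - <<'E'
from h import *
t=np.load("top.npy",allow_pickle=True).item(); s=np.load("scene.npy",allow_pickle=True).item()
def c(d,x0,y0,x1,y1,S): return cv2.resize(d["color"][y0:y1,x0:x1],S,interpolation=cv2.INTER_CUBIC)
a=np.hstack([c(t,150,190,270,280,(400,300)),c(t,375,215,465,282,(400,300))])
b=np.hstack([c(s,235,150,335,225,(400,300)),c(s,365,270,475,352,(400,300))])
cv2.imwrite("pics/c1.png",np.vstack([a,b])[:,:,::-1])
for n,u,v,z in[("stand",175,250,.05),("heater",229,226,.1),("tray",342,268,.012),("i",391,235,.05),("i",418,235,.05),("i",446,245,.05)]: print(n,onz(t,u,v,z).round(3))
E
```

```text
stand [0.487 0.359 0.05 ]
heater [0.552 0.195 0.1  ]
tray [ 0.438 -0.128  0.012]
i [ 0.533 -0.269  0.05 ]
i [ 0.533 -0.348  0.05 ]
i [ 0.504 -0.428  0.05 ]
```

View pics/c1.png

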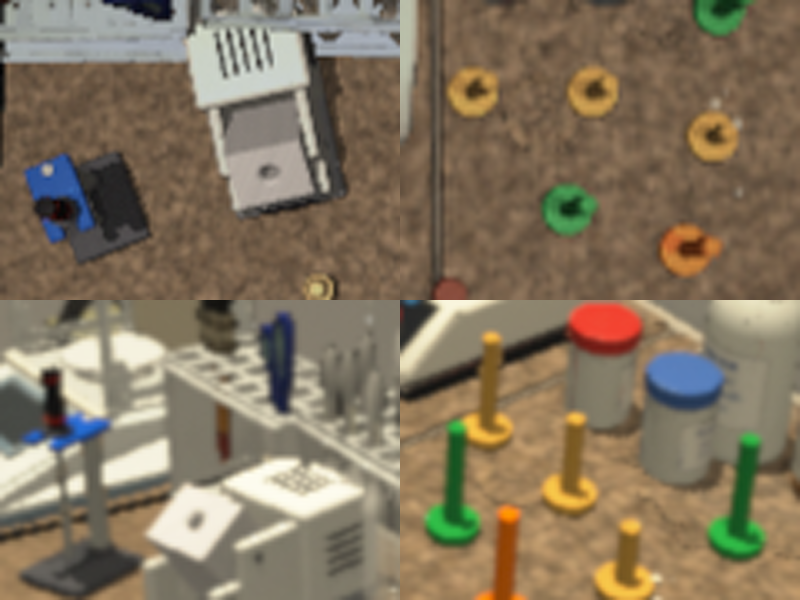

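Candidates for brass inserts in the top view: (391,235), (418,235) and (446,245). By stem height in the scene crop, these are long, middle and short, so 70, 55 and 40. The greens and the orange are decoys. The well mouth is at about (230,242) in top and (284,205) in scene. Next I'll triangulate the rod and the mouth.

```bash
python3 - <<'E'
from h import *
t=np.load("top.npy",allow_pickle=True).item(); s=np.load("scene.npy",allow_pickle=True).item()
print("grip top",tri((t,168,252),(s,247.5,168.5)),"mouth",tri((t,230.4,241.6),(s,284.2,205)))
# stem tops: scene crop px
for n,u,v,tu,tv in[("70",365+92*.275,270+36*.2733,391,235),("55",365+176*.275,270+117*.2733,418,235),("40",365+228*.275,270+223*.2733,446,245)]: print(n,tri((t,tu,tv),(s,u,v)).round(3))
# heater axis: edges of aluminium face
for z in(0.105,):
  for u,v in[(247.5,162)]:pass
# ideal pose above the rod
psi=np.radians(18)
Rt=R.from_matrix(np.array([[-np.cos(psi),-np.sin(psi),0],[-np.sin(psi),np.cos(psi),0],[0,0,-1]]).T)
print(rel([0.40,0.355,0.33],Rt))
E
```

```text
grip top [0.46874015 0.34202889 0.18318773] mouth [0.50706095 0.18939592 0.10489583]
70 [ 0.534 -0.268  0.075]
55 [ 0.535 -0.348  0.059]
40 [ 0.506 -0.431  0.047]
[-6.0000e-04 -2.0000e-04 -1.7220e-01 -1.0332e+00 -3.7970e-01 -2.7540e-01]
```

Emit:
carry_out(
  motion=[
    [0, 0, -0.172, -0.98, -0.38, -0.275, -1],
    [0, 0, -0.172, -0.98, -0.38, -0.275, -1],
    [0, 0, -0.172, -0.98, -0.38, -0.275, -1],
    [0, 0, -0.172, -0.98, -0.38, -0.275, -1],
    [0, 0, -0.172, -0.98, -0.38, -0.275, -1],
  ],
)

```text
time_s: 0.6
ee_pos: [0.314, 0.4063, 0.3081]
tcp_rot: [-0.0, -0.158, 0.988, -0.0]
wrist_force: [0.2, 1.0, 0.4]
grip_width: 0.998
grip_force: 0.0
```

```bash
python3 - <<'E'
from h import *
s=env.observe(); print(s["time_s"],s["ee_pos"],s["tcp_rot"])
psi=np.radians(18)
Rt=R.from_matrix(np.array([[-np.cos(psi),-np.sin(psi),0],[-np.sin(psi),np.cos(psi),0],[0,0,-1]]).T)
print(rel([0.40,0.355,0.33],Rt))
d=cam("wrist"); print(-d["R"].T@d["t"],d["R"][2],d["fx"])
for p in([.469,.342,.184],[.507,.189,.105]): print(proj(d,p))
E
```

```text
0.6 [0.31397023 0.40629034 0.30806   ] [-3.84998158e-04 -1.57565249e-01  9.87508478e-01 -2.23312040e-04]
[-1.000e-04 -3.000e-04  7.000e-04 -2.193e-01 -2.517e-01 -7.320e-02]
[0.24288007 0.38296581 0.43361655] [ 0.27346736  0.09075375 -0.95759039] 387.7077239543217
[171.88662361 397.22486066]
[ 34.63971518 330.85315845]
```

```bash
python3 - <<'E'
from h import *
print(rel([0.37,0.28,0.34]))
E
```

```text
[ 0.      0.      0.     -0.0345 -0.439  -0.0964]
```

Emit:
carry_out(
  motion=[
    [0, 0, 0, -0.048, -0.458, -0.107, -1],
    [0, 0, 0, -0.048, -0.458, -0.107, -1],
    [0, 0, 0, -0.048, -0.458, -0.107, -1],
    [0, 0, 0, -0.048, -0.458, -0.107, -1],
  ],
)

```text
time_s: 1.05
ee_pos: [0.371, 0.278, 0.3418]
tcp_rot: [0.002, -0.153, 0.988, -0.0]
wrist_force: [-0.1, -0.1, -0.4]
grip_width: 0.997
grip_force: 0.0
```

```bash
python3 - <<'E'
from h import *
print(env.observe()["ee_pos"])
d=cam("wrist"); np.save("w1.npy",d,allow_pickle=True); save(d,"w1.png",None,1.25)
for p in([.469,.342,.184],[.507,.189,.105]): print(proj(d,p))
E
```

```text
[0.37104059 0.27798303 0.34175548]
[352.22754885 354.22770244]
[192.17424289 301.50068554]
```

View pics/w1.png

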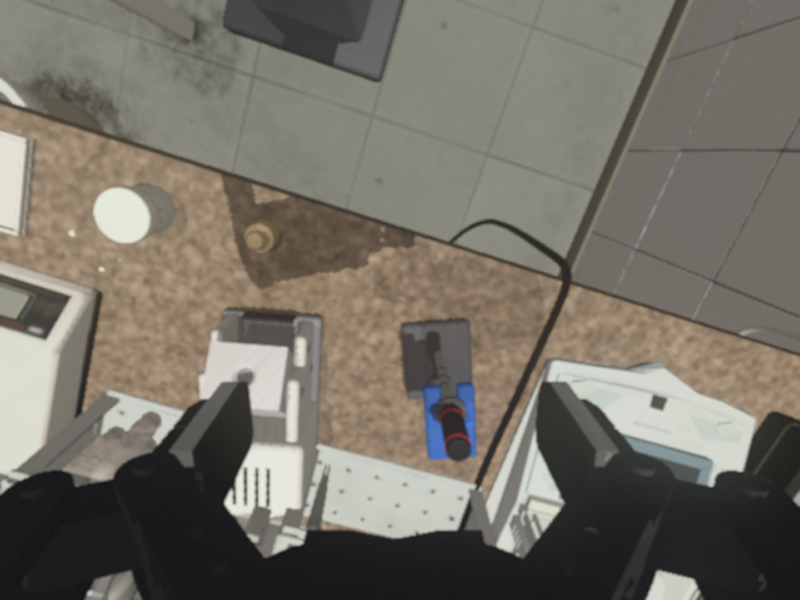

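The wrist view shows the grip top at about (366,360), the fork plate at 340–381 × 307–368, the well mouth at about (197,302) and the front edge of the slope at (168,274)–(233,277). Next come colour masks and triangulation.

```bash
python3 - <<'E'
from h import *
w=np.load("w1.npy",allow_pickle=True).item();t=np.load("top.npy",allow_pickle=True).item(); s=np.load("scene.npy",allow_pickle=True).item()
def blue(d,x0,y0,x1,y1):
    h=cv2.cvtColor(d["color"],cv2.COLOR_RGB2HSV); m=cv2.inRange(h,(105,120,50),(125,255,255)); k=np.zeros_like(m);k[y0:y1,x0:x1]=m[y0:y1,x0:x1];return k
m=blue(w,320,290,400,380); P=cv2.findNonZero(m); r=cv2.minAreaRect(P); b=cv2.boxPoints(r); print("wfork",r,b.round(1).tolist()); B=np.array([onz(w,*p,.13) for p in b]);print(B.round(4))
for i in range(4): e=B[(i+1)%4]-B[i]; print(np.linalg.norm(e[:2]).round(4),np.degrees(np.arctan2(e[1],e[0])).round(1))
m=blue(t,150,225,190,280); P=cv2.findNonZero(m); r=cv2.minAreaRect(P); b=cv2.boxPoints(r); B=np.array([onz(t,*p,.13) for p in b]);print("top",B.mean(0).round(4))
for i in range(4): e=B[(i+1)%4]-B[i]; print(np.linalg.norm(e[:2]).round(4),np.degrees(np.arctan2(e[1],e[0])).round(1))
# dark mouth in wrist
g=cv2.cvtColor(w["color"],cv2.COLOR_RGB2GRAY)
sub=g[276:328,172:228]; print("face grey",np.median(sub)); mk=(sub<np.median(sub)-25).astype(np.uint8); n,l,st,c=cv2.connectedComponentsWithStats(mk)
for i in range(1,n):
    if st[i,4]>15: print(st[i],c[i]+[172,276])
print("mouth plane",onz(w,197,301.5,.105),"tri",tri((w,197,301.5),(t,230.4,241.6),(s,284.2,205)))
print("grip",onz(w,366,358,.184),onz(t,168,252,.184),tri((w,366,358),(t,168,252)))
for a,b,z in[((209,343),(291,347),.09),((233,447),(303,447),.12),((220,311),(321,316),.0)]:
    A=onz(w,a[0]/1.25,a[1]/1.25,z);Bb=onz(w,b[0]/1.25,b[1]/1.25,z);e=A-Bb; print("edge yaw",np.degrees(np.arctan2(-e[0],e[1]))%180,np.linalg.norm(e))
a=cv2.resize(w["color"][255:400,150:250],(400,580),interpolation=cv2.INTER_CUBIC);b=cv2.resize(w["color"][255:400,310:410],(400,580),interpolation=cv2.INTER_CUBIC)
cv2.imwrite("pics/c2.png",np.hstack([a,b])[:,:,::-1])
E
```

```text
wfork ((360.27630615234375, 336.47955322265625), (57.804595947265625, 39.2628059387207), 85.76361083984375) [[338.6000061035156, 309.1000061035156], [377.70001220703125, 306.20001220703125], [382.0, 363.8999938964844], [342.79998779296875, 366.79998779296875]]
[[0.4582 0.3296 0.13  ]
 [0.4439 0.3645 0.13  ]
 [0.5029 0.3908 0.13  ]
 [0.518  0.3543 0.13  ]]
0.0377 112.2
0.0646 24.1
0.0396 -67.6
0.0647 -157.6
top [0.4841 0.3572 0.13  ]
0.0396 -69.0
0.0635 -157.9
0.0394 110.9
0.0634 22.2
face grey 209.0
[35  0 21  2 30] [218.8 276.3]
[  0  19  32  33 788] [187.87436548 313.35659898]
[51 20  5 32 87] [225.82758621 315.8045977 ]
mouth plane [0.50550746 0.19372545 0.105     ] tri [0.50749849 0.19156709 0.10289529]
grip [0.46896267 0.35426417 0.184     ] [0.47209753 0.34022345 0.184     ] [0.47184379 0.3489234  0.17857159]
edge yaw 14.499121438283908 0.06848956121445857
edge yaw 17.51581260513848 0.05780899068589183
edge yaw 14.519290799182073 0.10247686078131278
```

View pics/c2.png

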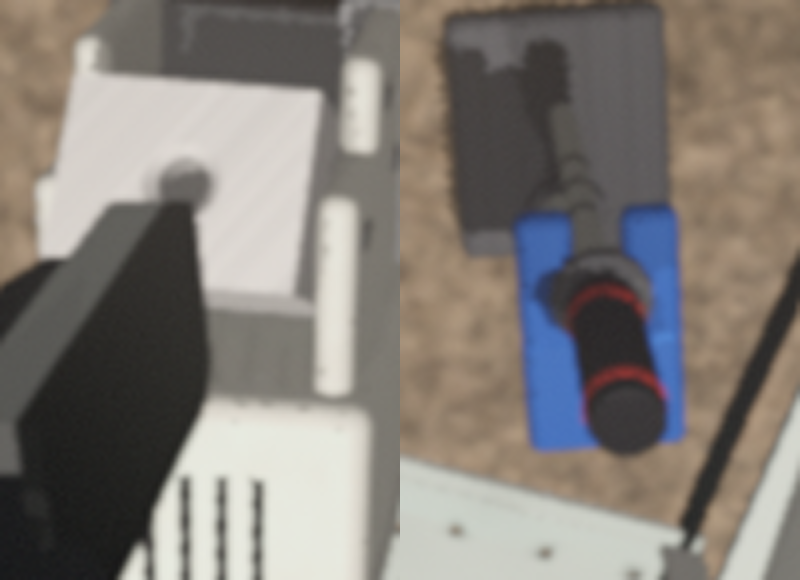

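The enlarged crop shows the rod in the fork with its grip top at wrist pixel (366,358). The fork opens towards the robot at a yaw of about 23°, and the mouth ellipse is at about (196,301). I'll take one closer, unobstructed look at the well before I take the rod.

```bash
python3 - <<'E'
from h import *
psi=np.radians(16)
Rt=R.from_matrix(np.array([[-np.cos(psi),-np.sin(psi),0],[-np.sin(psi),np.cos(psi),0],[0,0,-1]]).T)
print(rel([0.40,0.17,0.30],Rt))
E
```

```text
[ 2.000e-04  4.000e-04  9.400e-03  1.630e-02 -3.794e-01  1.359e-01]
```

Emit:
carry_out(
  motion=[
    [0, 0, 0.01, 0.03, -0.37, 0.14, -1],
    [0, 0, 0.01, 0.03, -0.37, 0.14, -1],
    [0, 0, 0.01, 0.03, -0.37, 0.14, -1],
    [0, 0, 0.01, 0.03, -0.37, 0.14, -1],
  ],
)

```text
time_s: 1.5
ee_pos: [0.3941, 0.1722, 0.2959]
tcp_rot: [-0.002, -0.139, 0.99, -0.0]
wrist_force: [0.5, 0.3, 0.8]
grip_width: 1.003
grip_force: 0.0
```

```bash
python3 - <<'E'
from h import *
print(env.observe()["ee_pos"])
d=cam("wrist"); np.save("w2.npy",d,allow_pickle=True)
p=proj(d,[.5065,.1925,.105]); print(p)
x0,y0=int(p[0])-100,int(p[1])-75; x0=max(x0,0);y0=min(max(y0,0),330); print(x0,y0); save(d,"w2.png",(x0,y0,x0+200,y0+150),4)
E
```

```text
[0.394101   0.17215337 0.29589334]
[301.98593224 336.23833877]
201 261
```

View pics/w2.png

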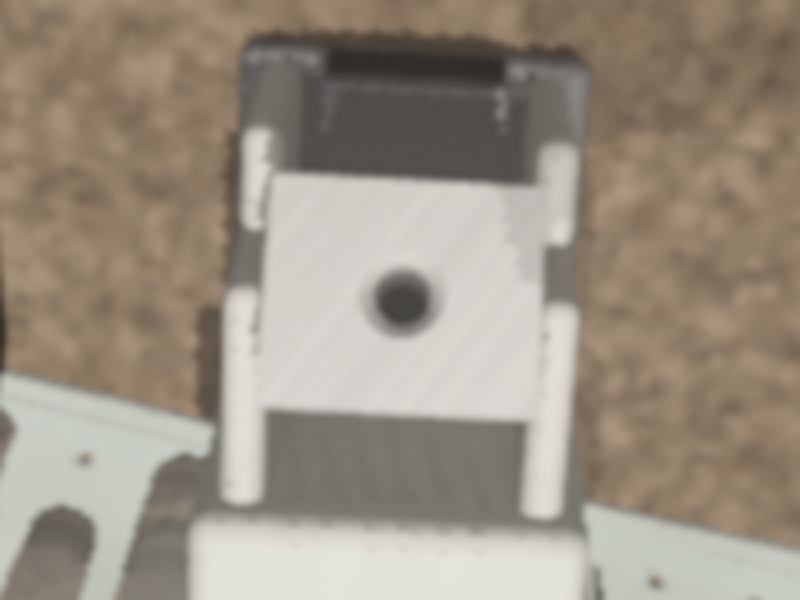

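The mouth centre is at wrist pixel (301.5,336.5), against (302,336.2) predicted, so the position stands. Next I'll get the yaw from the face edges and work out the approach to the rod.

```bash
cat >> h.py <<'E'
def tool(psi,tilt=0):
    """tool down with y along body y at yaw psi, leaned outward by tilt (deg)"""
    p=np.radians(psi); D=R.from_matrix(np.array([[-np.cos(p),-np.sin(p),0],[-np.sin(p),np.cos(p),0],[0,0,-1]]).T)
    return R.from_rotvec(-np.radians(tilt)*np.array([-np.sin(p),np.cos(p),0]))*D
E
python3 - <<'E'
from h import *
w=np.load("w2.npy",allow_pickle=True).item()
for a,b,z in[((277,172),(547,186),.09),((260,408),(533,420),.12),((245,42),(588,60),0.0),((190,515),(585,520),.12)]:
    A,B=[onz(w,201+q[0]/4,261+q[1]/4,z) for q in(a,b)];e=A-B
    print("yaw",np.degrees(np.arctan2(-e[0],e[1])),np.linalg.norm(e), (A+B)/2)
for u,v in[(301.5,336.5)]: print(onz(w,u,v,.105))
print(tool(16,35).as_matrix()[:,2])
print("above",rel([.471,.355,.25],tool(23)))
E
```

```text
yaw -167.2968993416572 0.06358635378623258 [0.48349882 0.1876819  0.09      ]
yaw -166.95765997704854 0.061361572867889305 [0.52583642 0.19663297 0.12      ]
yaw -167.24331692592554 0.10011096041006312 [ 4.87232086e-01  1.87795668e-01 -2.77555756e-17]
yaw -164.9159732589635 0.090694131916307 [0.55286399 0.20192579 0.12      ]
[0.50688504 0.19214217 0.105     ]
[ 0.55135706  0.15809909 -0.81915204]
above [ 4.000e-04 -8.000e-04 -3.810e-02 -4.144e-01  5.103e-01  1.561e-01]
```

Emit:
carry_out(
  motion=[
    [0, 0, -0.038, -0.414, 0.51, 0.156, -1],
    [0, 0, -0.038, -0.414, 0.51, 0.156, -1],
    [0, 0, -0.038, -0.414, 0.51, 0.156, -1],
    [0, 0, -0.038, -0.414, 0.51, 0.156, -1],
    [0, 0, -0.038, -0.414, 0.51, 0.156, -1],
  ],
)

```text
time_s: 2.05
ee_pos: [0.4704, 0.3608, 0.2456]
tcp_rot: [-0.004, -0.203, 0.979, -0.0]
wrist_force: [-0.9, -0.4, -0.6]
grip_width: 1.006
grip_force: 0.0
```

```bash
python3 - <<'E'
from h import *
print(env.observe()["ee_pos"])
d=cam("wrist"); np.save("w3.npy",d,allow_pickle=True)
g=cv2.cvtColor(d["color"],cv2.COLOR_RGB2HSV)
p=proj(d,[.471,.355,.184]); print(p,proj(d,[.471,.355,.13]))
save(d,"w3.png",(170,180,470,405),2.6)
print("down",rel([.471,.355,.158],tool(23)))
E
```

```text
[0.47041804 0.36084119 0.24564432]
[303.1891645  270.16592208] [305.32189551 240.25208295]
down [ 1.000e-04 -2.000e-03  1.900e-03  6.000e-04 -1.310e-02  2.982e-01]
```

View pics/w3.png

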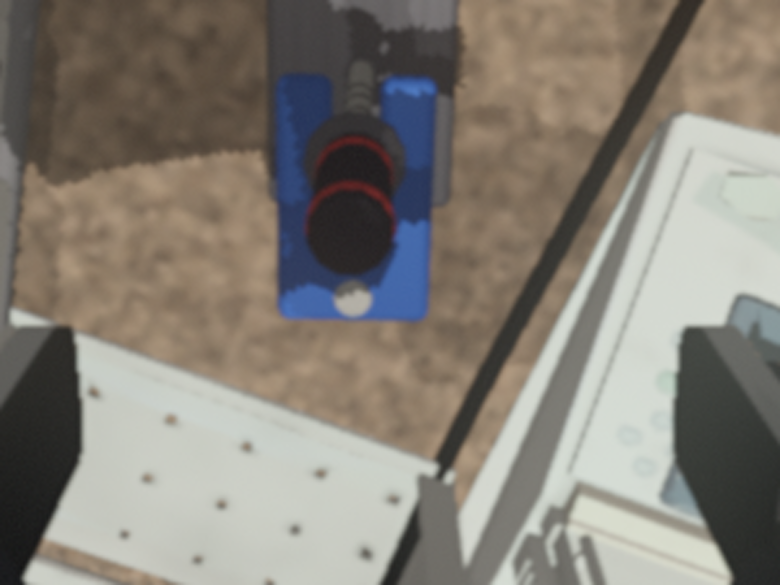

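The grip top is at (304.6,267.7) against (303.2,270.2) predicted, so it is within about 1 mm, and the fork is square to the jaws. Descending and gripping.

Emit:
carry_out(
  motion=[
    [0, -0.002, 0.002, 0.002, -0.011, 0.15, -1],
    [0, -0.002, 0.002, 0.002, -0.011, 0.24, -1],
    [0, -0.002, 0.002, 0.002, -0.011, 0.294, -1],
    [0, -0.002, 0.002, 0.002, -0.011, 0.294, -1],
    [0, -0.002, 0.002, 0.002, -0.011, 0.294, 0],
  ],
  grip_force=60,
)

```text
time_s: 2.6
ee_pos: [0.472, 0.3517, 0.1649]
tcp_rot: [0.004, -0.197, 0.98, 0.001]
wrist_force: [-0.4, 0.5, 0.9]
grip_width: 0.855
grip_force: 0.0
```

Emit:
carry_out(
  motion=[
    [0, 0, 0, 0, 0, 0, 1],
    [0, 0, 0, 0, 0, 0, 1],
    [0, 0, 0, 0, 0, 0, 1],
    [0, 0, 0, 0, 0, 0, 1],
    [0, 0, 0, 0, 0, 0, 1],
  ],
)

```text
time_s: 3.1
ee_pos: [0.4722, 0.3524, 0.1644]
tcp_rot: [0.004, -0.197, 0.98, 0.002]
wrist_force: [-0.8, 2.8, 2.9]
grip_width: 0.197
grip_force: 58.3
```

Emit:
carry_out(
  motion=[
    [0, 0, 0, 0, 0, -0.03, 1],
    [0, 0, 0, 0, 0, -0.06, 1],
    [0, 0, 0, 0.08, 0, -0.06, 1],
    [0, 0, 0, 0.18, 0, -0.06, 1],
    [0, 0, 0, 0.26, 0, -0.08, 1],
  ],
)

```text
time_s: 3.6
ee_pos: [0.3993, 0.3193, 0.1866]
tcp_rot: [0.002, -0.196, 0.981, -0.001]
wrist_force: [0.3, 0.9, -0.6]
grip_width: 0.198
grip_force: 58.9
```

```bash
python3 - <<'E'
from h import *
s=env.observe(); print(s["ee_pos"],s["wrist_force"],s["grip_width"],s["grip_force"])
dr=tool(12.7,35).as_matrix()[:,2]; print(dr)
M=np.array([.507,.192,.105])
print(rel(M-dr*(.1444+.045),tool(12.7,35)))
d=cam("wrist"); save(d,"w4.png",None,1); np.save("w4.npy",d,allow_pickle=True)
E
```

```text
[0.39926754 0.3192995  0.18655288] [ 0.32672283  0.89815416 -0.62500712] 0.19763892252205897 58.908074498176575
[ 0.55954363  0.1260986  -0.81915204]
[ 0.0159 -0.1925  0.0536  0.1872 -0.4683 -0.2446]
```

View pics/w4.png

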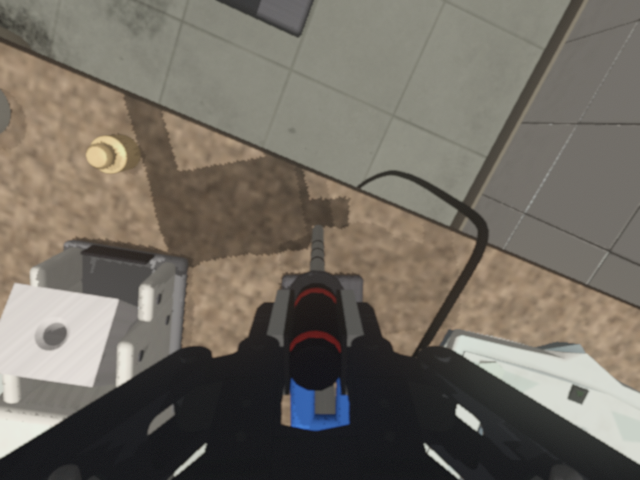

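The rod is held upright between the pads, with its tip at about (316,228) over the worktop. I'll raise it, then tilt it to the well axis.

Emit:
carry_out(
  motion=[
    [0, 0, 0, 0, 0, -0.15, 1],
    [0, -0.04, 0, 0, 0, -0.24, 1],
    [0.004, -0.08, 0.014, 0.09, -0.1, -0.25, 1],
    [0.008, -0.12, 0.03, 0.15, -0.25, -0.25, 1],
    [0.012, -0.16, 0.045, 0.18, -0.4, -0.25, 1],
  ],
)

```text
time_s: 4.15
ee_pos: [0.3957, 0.1876, 0.2636]
tcp_rot: [0.254, -0.121, 0.959, 0.03]
wrist_force: [0.4, -0.6, 0.2]
grip_width: 0.195
grip_force: 58.8
```

```bash
python3 - <<'E'
from h import *
d=np.load("w4.npy",allow_pickle=True).item(); 
print("tip pred px",proj(d,[.3993,.3193,.042]),"collar",proj(d,[.3993,.3193,.152]),"top",proj(d,[.3993,.3193,.206]))
s=env.observe(); print(s["ee_pos"],s["wrist_force"])
M=np.array([.507,.192,.105]); dr=tool(12.7,35).as_matrix()[:,2]
print(rel(M-dr*(.1444+.030),tool(12.7,35)))
E
```

```text
tip pred px [314.84921737 228.87832562] collar [314.47324373 294.65790972] top [314.05381813 368.03975765]
[0.3957279  0.18763974 0.26359574] [ 0.41281988 -0.63121996  0.15595248]
[ 0.0039 -0.0296  0.0083  0.0003 -0.0681  0.0605]
```

Emit:
carry_out(
  motion=[
    [0.004, -0.03, 0.008, 0, -0.068, 0.02, 1],
    [0.004, -0.03, 0.008, 0, -0.068, 0.04, 1],
    [0.004, -0.03, 0.008, 0, -0.068, 0.04, 1],
    [0.004, -0.03, 0.008, 0, -0.068, 0.04, 1],
  ],
)

```text
time_s: 4.55
ee_pos: [0.4075, 0.1716, 0.2522]
tcp_rot: [0.296, -0.106, 0.949, 0.034]
wrist_force: [-0.2, 0.8, -0.8]
grip_width: 0.193
grip_force: 59.0
```

```bash
python3 - <<'E'
from h import *
s=env.observe(); print(s["ee_pos"],s["wrist_force"])
M=np.array([.507,.192,.105]); dr=tool(12.7,35).as_matrix()[:,2]
print(rel(M-dr*(.1444+.010),tool(12.7,35)))
q=s["tcp_rot"];z=R.from_quat([q[1],q[2],q[3],q[0]]).as_matrix()[:,2];tip=s["ee_pos"]+z*.1444;print("z",z,dr,"tip",tip)
for n in("wrist","scene"):
    d=cam(n); np.save(n+"5.npy",d,allow_pickle=True); print(n,"tip",proj(d,tip),"mouth",proj(d,M))
    if n=="wrist": w=d
    else: sc=d
a=proj(w,tip);b=proj(sc,tip)
f=lambda d,c,h: cv2.resize(d["color"][int(c[1])-h:int(c[1])+h,int(c[0])-h:int(c[0])+h],(400,400),interpolation=cv2.INTER_CUBIC)
print(a.astype(int)-60,b.astype(int)-30)
try: cv2.imwrite("pics/w5.png",np.hstack([f(w,a,60),f(sc,b,30)])[:,:,::-1])
except Exception as e: print(e)
E
```

```text
[0.40748467 0.17163314 0.25217755] [-0.24222373  0.83093497 -0.84155716]
[ 0.0008 -0.0021  0.      0.0035 -0.0069  0.0814]
z [ 0.5536223   0.12735396 -0.82297224] [ 0.55954363  0.1260986  -0.81915204] tip [0.48742773 0.19002305 0.13334036]
wrist tip [314.85833929 229.33291921] mouth [311.76707085 217.97559212]
scene tip [277.70176475 197.67871625] mouth [283.76837305 204.68080792]
[254 169] [247 167]
```

View pics/w5.png

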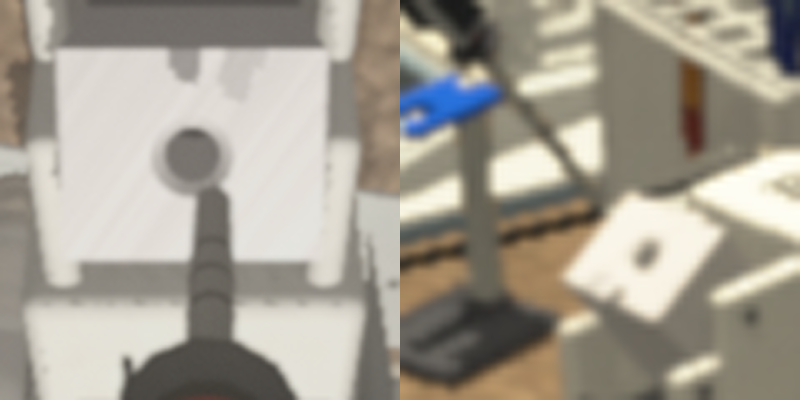

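The wrist crop shows the mouth at (311.6,217), as predicted, and the rod tip about 1–2 mm towards +y of nominal. In the scene view the tip is at (277,197.5) and the mouth at (284,205), both matching prediction. I'll align with that correction and close in.

Emit:
carry_out(
  motion=[
    [0.001, -0.002, 0, 0.003, -0.011, 0.02, 1],
    [0.001, -0.002, 0, 0.003, -0.011, 0.05, 1],
    [0.001, -0.002, 0, 0.003, -0.011, 0.07, 1],
    [0.001, -0.002, 0, 0.003, -0.011, 0.07, 1],
    [0.001, -0.002, 0, 0.003, -0.011, 0.07, 1],
  ],
)

```text
time_s: 5.15
ee_pos: [0.4184, 0.1704, 0.2325]
tcp_rot: [0.298, -0.105, 0.948, 0.033]
wrist_force: [-0.2, 0.3, -0.8]
grip_width: 0.195
grip_force: 59.0
```

```bash
cat >> h.py <<'E'
def rodstat(L=.1444):
    s=env.observe(); M=np.array([.507,.192,.105]); W=tool(12.7,35)
    q=s["tcp_rot"];Q=R.from_quat([q[1],q[2],q[3],q[0]]);z=Q.as_matrix()[:,2]
    tip=s["ee_pos"]+z*L
    print("tip in well frame (x up-slope,y,depth) mm",(W.inv().apply(tip-M)*1000).round(1),"rot err deg",np.degrees((Q.inv()*W).as_rotvec()).round(2),"force in tool axes",Q.inv().apply(s["wrist_force"]).round(1),"grip",round(s["grip_width"],3),round(s["grip_force"],1),"t",s["time_s"])
E
python3 - <<'E'
from h import *
rodstat()
M=np.array([.507,.192,.105])
d=cam("wrist"); print("mouth",proj(d,M)); 
# rod centre columns just above tip, by darkness along row
g=cv2.cvtColor(d["color"],cv2.COLOR_RGB2GRAY)
for r in(225,230,235,240,245): print(r,g[r,296:336:2])
E
```

```text
tip in well frame (x up-slope,y,depth) mm [  1.8  -1.7 -12.4] rot err deg [-0.04 -0.1  -0.03] force in tool axes [0.6 0.3 0.6] grip 0.195 59.0 t 5.15
mouth [317.07159904 227.24235036]
225 [222 224 226 222 197 181 141 116 117 113 110 108 111 115 120 161 181 212
 225 225]
230 [226 225 224 222 210 179 168 143 115 107 107 107 105 113 147 159 194 222
 224 225]
235 [225 223 224 225 225 224 209 175 129 107 107 107 106 119 189 220 225 225
 226 227]
240 [222 225 225 224 225 225 224 214 142  97  94  94  96 126 207 225 226 227
 227 225]
245 [225 224 225 225 224 222 221 202 123 107 107 105 105 113 202 227 228 225
 225 226]
```

Emit:
carry_out(
  motion=[
    [0, 0, 0, -0.005, 0, 0.01, 1],
    [0, 0, 0, -0.005, 0, 0.03, 1],
    [0, 0, 0, -0.005, 0, 0.05, 1],
    [0, 0, 0, -0.005, 0, 0.07, 1],
    [0, 0, 0, -0.005, 0, 0.08, 1],
  ],
)

```text
time_s: 5.7
ee_pos: [0.433, 0.1736, 0.2132]
tcp_rot: [0.298, -0.105, 0.948, 0.033]
wrist_force: [0.4, -0.1, -0.2]
grip_width: 0.193
grip_force: 59.0
```

```bash
python3 -c "
from h import *
rodstat()"
```

```text
tip in well frame (x up-slope,y,depth) mm [ 0.7 -1.8 12.1] rot err deg [-0.05 -0.12 -0.04] force in tool axes [-0.2 -0.2  0.4] grip 0.193 59.0 t 5.7
```

Emit:
carry_out(
  motion=[
    [0, 0, 0, -0.002, 0, 0.02, 1],
    [0, 0, 0, -0.002, 0, 0.04, 1],
    [0, 0, 0, -0.002, 0, 0.06, 1],
    [0, 0, 0, -0.002, 0, 0.075, 1],
    [0, 0, 0, -0.002, 0, 0.075, 1],
  ],
)

```text
time_s: 6.2
ee_pos: [0.446, 0.1765, 0.1951]
tcp_rot: [0.298, -0.105, 0.948, 0.033]
wrist_force: [-0.3, 0.1, -1.4]
grip_width: 0.19
grip_force: 59.0
```

```bash
python3 -c "
from h import *
rodstat()"
```

```text
tip in well frame (x up-slope,y,depth) mm [ 0.2 -1.8 34.5] rot err deg [-0.05 -0.13 -0.04] force in tool axes [1.  0.1 0.9] grip 0.19 59.0 t 6.2
```

Emit:
carry_out(
  motion=[
    [0, 0, 0, 0, 0, 0.008, 1],
    [0, 0, 0, 0, 0, 0.016, 1],
    [0, 0, 0, 0, 0, 0.024, 1],
    [0, 0, 0, 0, 0, 0.032, 1],
    [0, 0, 0, 0, 0, 0.036, 1],
  ],
)

```text
time_s: 6.7
ee_pos: [0.4522, 0.1779, 0.1871]
tcp_rot: [0.299, -0.105, 0.948, 0.033]
wrist_force: [-0.2, 0.5, -1.0]
grip_width: 0.197
grip_force: 59.0
```

```bash
python3 -c "
from h import *
rodstat()"
```

```text
tip in well frame (x up-slope,y,depth) mm [-0.6 -1.8 44.7] rot err deg [-0.04 -0.04 -0.04] force in tool axes [0.7 0.5 0.8] grip 0.197 59.0 t 6.7
```

Emit:
carry_out(
  motion=[
    [0, 0, 0, 0.001, 0, 0.01, 1],
    [0, 0, 0, 0.001, 0, 0.02, 1],
    [0, 0, 0, 0.001, 0, 0.027, 1],
    [0, 0, 0, 0.001, 0, 0.034, 1],
    [0, 0, 0, 0.001, 0, 0.04, 1],
  ],
)

```text
time_s: 7.2
ee_pos: [0.459, 0.1795, 0.1788]
tcp_rot: [0.299, -0.105, 0.948, 0.033]
wrist_force: [-12.4, -3.7, 11.6]
grip_width: 0.193
grip_force: 60.4
```

```bash
python3 -c "
from h import *
rodstat()"
```

```text
tip in well frame (x up-slope,y,depth) mm [-1.9 -1.7 55.5] rot err deg [-0.04  0.06 -0.03] force in tool axes [  3.8  -0.9 -16.9] grip 0.193 60.4 t 7.2
```

Emit:
carry_out(
  motion=[
    [0, 0, 0, 0.003, 0, 0.003, 1],
    [0, 0, 0, 0.003, 0, 0.003, 1],
  ],
)

```text
time_s: 7.4
ee_pos: [0.4589, 0.1795, 0.1787]
tcp_rot: [0.3, -0.105, 0.948, 0.033]
wrist_force: [-8.9, -2.6, 9.6]
grip_width: 0.194
grip_force: 60.4
```

```bash
python3 -c "
from h import *
rodstat()"
```

```text
tip in well frame (x up-slope,y,depth) mm [-1.9 -1.7 55.5] rot err deg [-0.04  0.13 -0.03] force in tool axes [  2.   -0.6 -13.2] grip 0.194 60.4 t 7.4
```

There is a firm stop at 55.5 mm, so the well is 55 mm deep and insert_55 is the one wanted. Withdrawing the rod along the axis.

Emit:
carry_out(
  motion=[
    [0, 0, 0, 0.003, 0, -0.03, 1],
    [0, 0, 0, 0, 0, -0.1, 1],
    [0, 0, 0, 0, 0, -0.18, 1],
    [0, 0, 0, 0, 0, -0.26, 1],
    [0, 0, 0, 0, 0, -0.36, 1],
  ],
)

```text
time_s: 7.9
ee_pos: [0.3969, 0.1655, 0.2644]
tcp_rot: [0.298, -0.105, 0.948, 0.033]
wrist_force: [0.7, 0.3, -0.7]
grip_width: 0.193
grip_force: 59.2
```

```bash
python3 - <<'E'
from h import *
rodstat()
print(rel([.385,.25,.29],tool(23)))
E
```

```text
tip in well frame (x up-slope,y,depth) mm [  1.7  -1.8 -51.1] rot err deg [-0.05 -0.14 -0.04] force in tool axes [-0.2  0.1  1. ] grip 0.193 59.2 t 7.9
[-0.0176  0.1931 -0.0557 -0.0676  0.2835 -0.0572]
```

Emit:
carry_out(
  motion=[
    [-0.003, 0.03, -0.01, -0.03, 0, -0.1, 1],
    [-0.006, 0.07, -0.02, -0.05, 0.08, -0.1, 1],
    [-0.01, 0.11, -0.035, -0.068, 0.2, -0.07, 1],
    [-0.014, 0.155, -0.045, -0.068, 0.283, -0.057, 1],
    [-0.0176, 0.193, -0.056, -0.068, 0.283, -0.057, 1],
  ],
)

```text
time_s: 8.4
ee_pos: [0.3859, 0.2529, 0.2903]
tcp_rot: [-0.001, -0.203, 0.979, 0.0]
wrist_force: [0.4, 0.6, -0.8]
grip_width: 0.191
grip_force: 58.9
```

```bash
python3 - <<'E'
from h import *
print(env.observe()["ee_pos"])
print(rel([.4722-.0644,.3524-.0274,.1844],tool(23)))
E
```

```text
[0.38588399 0.25287775 0.29031033]
[ 0.0004 -0.0007  0.002  -0.1632  0.1912  0.3529]
```

Emit:
carry_out(
  motion=[
    [0, 0, 0.002, -0.163, 0.191, 0.08, 1],
    [0, 0, 0.002, -0.163, 0.191, 0.2, 1],
    [0, 0, 0.002, -0.163, 0.191, 0.3, 1],
    [0, 0, 0.002, -0.163, 0.191, 0.353, 1],
    [0, 0, 0.002, -0.163, 0.191, 0.353, 1],
  ],
)

```text
time_s: 8.9
ee_pos: [0.4073, 0.3213, 0.1806]
tcp_rot: [-0.002, -0.197, 0.98, -0.001]
wrist_force: [-0.0, -0.1, -0.3]
grip_width: 0.198
grip_force: 59.0
```

```bash
python3 - <<'E'
from h import *
print(env.observe()["ee_pos"])
print(rel([.4722-.0644,.3524-.0274,.1844],tool(23)))
d=cam("wrist"); np.save("w6.npy",d,allow_pickle=True)
m=cv2.inRange(cv2.cvtColor(d["color"],cv2.COLOR_RGB2HSV),(105,120,40),(125,255,255)); n,l,st,c=cv2.connectedComponentsWithStats(m)
for i in range(1,n):
    if st[i,4]>40: print(st[i],c[i])
g=cv2.cvtColor(d["color"],cv2.COLOR_RGB2GRAY)
for r in(232,240,250,260): print(r,g[r,296:336:2])
p=env.observe()["ee_pos"]; print("tip",proj(d,p-[0,0,.1444]),"rod z.11",proj(d,[p[0],p[1],.11]),"fork",proj(d,[.471,.3543,.13]))
E
```

```text
[0.40732839 0.32134602 0.18059123]
[-0.0006 -0.0016 -0.0016 -0.0061  0.0106 -0.0127]
[ 290  378   61   54 1865] [316.52225201 410.55549598]
232 [ 99 101  97  93  78  71  69  65  76  84  85  84  83  84 104 107 116 111
 107 110]
240 [ 72  66  71  75  74  71  72  73  80  71  65  67  72  86 117 126 127 124
 118 114]
250 [ 64  65  68  71  76  79  79  75  69  79  83  81  76  71 101 117 124 127
 125 121]
260 [107 115 119 119 117 116 118  91  75  85  85  82  81  71 114 138 138 134
 128 121]
tip [314.6792112  233.16740445] rod z.11 [314.60078576 268.87895509] fork [325.22340521 403.34605157]
```

Emit:
carry_out(
  motion=[
    [0, 0, -0.001, -0.004, 0.012, -0.008, 1],
    [0, 0, -0.001, -0.004, 0.012, -0.008, 1],
    [0, 0, -0.001, -0.004, 0.012, -0.008, 1],
  ],
)

```text
time_s: 9.25
ee_pos: [0.4094, 0.3264, 0.189]
tcp_rot: [0.003, -0.198, 0.98, 0.001]
wrist_force: [-0.5, -1.1, -1.5]
grip_width: 0.192
grip_force: 59.1
```

```bash
python3 - <<'E'
from h import *
print(env.observe()["ee_pos"])
print(rel([.4718,.3534,.1824],tool(23)))
E
```

```text
[0.40941261 0.32635703 0.18899845]
[ 0.      0.0019 -0.0007 -0.2265  0.0022  0.0234]
```

Emit:
carry_out(
  motion=[
    [0, 0, 0, 0, 0, 0, 1],
    [0, 0, 0, 0, 0, 0, 1],
  ],
)

```text
time_s: 9.45
ee_pos: [0.4088, 0.3259, 0.1875]
tcp_rot: [0.002, -0.198, 0.98, 0.0]
wrist_force: [1.3, -0.0, -0.9]
grip_width: 0.192
grip_force: 59.1
```

Emit:
carry_out(
  motion=[
    [0, 0, 0, 0, 0, 0, 1],
  ],
)

```text
time_s: 9.55
ee_pos: [0.4087, 0.3258, 0.1871]
tcp_rot: [0.001, -0.198, 0.98, -0.0]
wrist_force: [-0.2, -0.4, -0.7]
grip_width: 0.198
grip_force: 59.1
```

```bash
python3 - <<'E'
from h import *
s=env.observe();print(s["ee_pos"],s["qvel"].round(3))
print(rel([.4718,.3534,.1824],tool(23)))
E
```

```text
[0.40867286 0.3258062  0.18707135] [-0.001  0.002  0.002 -0.    -0.003 -0.   ]
[-2.000e-04  8.000e-04 -8.000e-04 -2.296e-01  3.000e-03  1.610e-02]
```

Emit:
carry_out(
  motion=[
    [0, 0, 0, -0.06, 0.003, 0, 1],
    [0, 0, 0, -0.13, 0.003, 0.005, 1],
    [0, 0, 0, -0.2, 0.003, 0.005, 1],
    [0, 0, 0, -0.229, 0.003, 0.005, 1],
    [0, 0, 0, -0.229, 0.003, 0.005, 1],
  ],
)

```text
time_s: 10.05
ee_pos: [0.4721, 0.3534, 0.185]
tcp_rot: [0.001, -0.198, 0.98, -0.0]
wrist_force: [0.7, -0.1, -0.7]
grip_width: 0.196
grip_force: 59.1
```

Emit:
carry_out(
  motion=[
    [0, 0, 0, 0, 0, 0, 1],
    [0, 0, 0, 0, 0, 0, 1],
    [0, 0, 0, 0, 0, 0, 1],
  ],
)

```text
time_s: 10.35
ee_pos: [0.471, 0.3532, 0.1858]
tcp_rot: [0.001, -0.198, 0.98, -0.0]
wrist_force: [0.6, -0.7, -0.8]
grip_width: 0.197
grip_force: 59.1
```

```bash
python3 - <<'E'
from h import *
s=env.observe();print(s["ee_pos"],s["qvel"].round(3),s["wrist_force"])
print(rel([.4718,.3534,.1644],tool(23)))
E
```

```text
[0.47100996 0.3532395  0.1858486 ] [-0.     0.002 -0.003  0.    -0.001 -0.   ] [ 0.62123966 -0.69391459 -0.8134849 ]
[-0.0002  0.0008 -0.0006 -0.0025 -0.0005  0.0715]
```

Emit:
carry_out(
  motion=[
    [0, 0, 0, -0.002, 0, 0.025, 1],
    [0, 0, 0, -0.002, 0, 0.045, 1],
    [0, 0, 0, -0.002, 0, 0.06, 1],
    [0, 0, 0, -0.002, 0, 0.068, 1],
    [0, 0, 0, -0.002, 0, 0.068, 1],
  ],
)

```text
time_s: 10.85
ee_pos: [0.4721, 0.3536, 0.1648]
tcp_rot: [0.001, -0.198, 0.98, -0.0]
wrist_force: [0.3, 0.5, -0.5]
grip_width: 0.194
grip_force: 59.3
```

Emit:
carry_out(
  motion=[
    [0, 0, 0, 0, 0, 0.002, 1],
    [0, 0, 0, 0, 0, 0.002, 1],
  ],
)

```text
time_s: 11.05
ee_pos: [0.4723, 0.3536, 0.1645]
tcp_rot: [0.001, -0.198, 0.98, -0.0]
wrist_force: [0.4, 0.4, -1.4]
grip_width: 0.195
grip_force: 59.3
```

Emit:
carry_out(
  motion=[
    [0, 0, 0, 0, 0, 0.004, 1],
    [0, 0, 0, 0, 0, 0.004, 1],
    [0, 0, 0, 0, 0, 0.004, 1],
  ],
)

```text
time_s: 11.35
ee_pos: [0.4724, 0.3537, 0.1643]
tcp_rot: [0.002, -0.198, 0.98, 0.0]
wrist_force: [-2.3, -0.1, 3.9]
grip_width: 0.187
grip_force: 59.5
```

```bash
python3 - <<'E'
from h import *
s=env.observe();print(s["ee_pos"],s["wrist_force"])
d=cam("scene"); save(d,"s7.png",(222,150,302,230),7)
for z in(.02,.122,.130,.184): print(z,proj(d,[.4718,.3543,z]))
E
```

```text
[0.47237845 0.35373167 0.16433028] [-2.32466276 -0.08973905  3.94052826]
0.02 [252.56192902 214.13528737]
0.122 [249.74382015 185.36341738]
0.13 [249.51511049 183.02837474]
0.184 [247.94055517 166.9527357 ]
```

Contact is at the same height as the original hang (z 0.164), so the collar rests on the fork. Releasing and backing up.

Emit:
carry_out(
  motion=[
    [0, 0, 0, 0, 0, 0, 0.2],
    [0, 0, 0, 0, 0, 0, -0.4],
    [0, 0, 0, 0, 0, 0, -1],
    [0, 0, 0, 0, 0, 0, -1],
    [0, 0, 0, 0, 0, 0, -1],
  ],
)

```text
time_s: 11.9
ee_pos: [0.4722, 0.3536, 0.1631]
tcp_rot: [0.001, -0.198, 0.98, -0.0]
wrist_force: [0.1, 0.9, -0.3]
grip_width: 0.994
grip_force: 0.0
```

Emit:
carry_out(
  motion=[
    [0, 0, 0, 0, 0, -0.08, -1],
    [0, 0, 0, 0, 0, -0.2, -1],
    [0, 0, 0, 0, 0, -0.35, -1],
    [0, 0, 0, 0, 0, -0.35, -1],
    [0, 0, 0, 0, 0, -0.35, -1],
  ],
)

```text
time_s: 12.4
ee_pos: [0.4726, 0.354, 0.2704]
tcp_rot: [0.003, -0.198, 0.98, 0.001]
wrist_force: [0.0, 0.0, -1.6]
grip_width: 1.0
grip_force: 0.0
```

```bash
python3 - <<'E'
from h import *
s=env.observe();print(s["ee_pos"],s["grip_width"],s["wrist_force"])
a=np.load("scene.npy",allow_pickle=True).item()["color"].astype(int); d=cam("scene"); b=d["color"].astype(int)
D=np.abs(a-b).max(2)[155:225,235:275]>40; print("changed px near stand",D.sum())
w=cam("wrist"); h=cv2.cvtColor(w["color"],cv2.COLOR_RGB2HSV)
m=cv2.inRange(h,(105,100,40),(125,255,255)); n,l,st,c=cv2.connectedComponentsWithStats(m); i=1+st[1:,4].argmax(); print("fork",st[i],c[i])
red=cv2.inRange(h,(0,120,60),(8,255,255))|cv2.inRange(h,(172,120,60),(180,255,255)); red[:, :270]=0; red[:,350:]=0; red[:180]=0;red[340:]=0
n,l,st,c=cv2.connectedComponentsWithStats(red); print([(st[i].tolist(),c[i].round(1).tolist()) for i in range(1,n) if st[i,4]>8])
for z in(.134,.145,.175,.184): print(z,proj(w,[.4715,.3545,z]))
np.save("w8.npy",w,allow_pickle=True)
E
```

```text
[0.4725808  0.35398332 0.27043812] 1.000044562868377 [ 0.01878498  0.01691113 -1.6117377 ]
changed px near stand 156
fork [ 290  202   57   87 2573] [318.98212204 247.08589195]
[([304, 225, 24, 9, 55], [316.2, 227.6]), ([303, 239, 26, 10, 80], [316.2, 242.6])]
0.134 [315.81140099 233.07752034]
0.145 [315.86831708 237.64760559]
0.175 [316.04989974 252.22780906]
0.184 [316.11351367 257.33569718]
```

The rod hangs upright, with both red bands centred at column 316.2 against 316 predicted. Next is insert_55 (top view (418,235)). I'll move there and confirm close up.

```bash
python3 - <<'E'
from h import *
print(rel([.46,.10,.26],tool(0))); print(rel([.46,-.34,.24],tool(0)))
E
```

```text
[-3.000e-04  1.000e-04  1.271e-01  3.637e-01 -7.632e-01  2.380e-02]
[-3.0000e-04  1.0000e-04  1.2710e-01  9.3380e-01 -2.1145e+00  9.1700e-02]
```

Emit:
carry_out(
  motion=[
    [0, 0, 0.04, 0.36, -0.76, 0.02, -1],
    [0, 0, 0.08, 0.36, -0.76, 0.02, -1],
    [0, 0, 0.127, 0.36, -0.76, 0.02, -1],
    [0, 0, 0.127, 0.36, -0.76, 0.02, -1],
    [0, 0, 0.127, 0.36, -0.76, 0.02, -1],
  ],
)

```text
time_s: 13.0
ee_pos: [0.4599, 0.1021, 0.26]
tcp_rot: [-0.001, -0.0, 1.0, -0.0]
wrist_force: [1.3, -1.4, 1.4]
grip_width: 0.999
grip_force: 0.0
```

Emit:
carry_out(
  motion=[
    [0, 0, 0, 0, -0.8, 0, -0.5],
    [0, 0, 0, 0, -0.8, 0, -0.2],
    [0, 0, 0, 0, -0.8, 0, 0],
    [0, 0, 0, 0, -0.8, 0, 0],
    [0, 0, 0, 0, -0.8, 0, 0],
  ],
)

```text
time_s: 13.5
ee_pos: [0.4599, -0.1384, 0.2599]
tcp_rot: [-0.001, 0.001, 1.0, 0.001]
wrist_force: [0.4, 0.6, 0.7]
grip_width: 0.5
grip_force: 0.0
```

Emit:
carry_out(
  motion=[
    [0, 0, 0, 0, -0.66, 0.05, 0],
    [0, 0, 0, 0, -0.66, 0.05, 0],
    [0, 0, 0, 0, -0.66, 0.05, 0],
    [0, 0, 0, 0, -0.66, 0.05, 0],
    [0, 0, 0, 0, -0.66, 0.05, 0],
  ],
)

```text
time_s: 14.0
ee_pos: [0.4592, -0.3387, 0.2423]
tcp_rot: [-0.002, 0.003, 1.0, 0.002]
wrist_force: [0.2, 0.9, -0.3]
grip_width: 0.501
grip_force: 0.0
```

```bash
python3 - <<'E'
from h import *
s=env.observe();print(s["time_s"],s["ee_pos"],s["grip_width"],s["tcp_rot"])
d=cam("wrist"); np.save("w9.npy",d,allow_pickle=True); save(d,"w9.png",None,1)
h=cv2.cvtColor(d["color"],cv2.COLOR_RGB2HSV); m=cv2.inRange(h,(14,110,80),(28,255,255)); n,l,st,c=cv2.connectedComponentsWithStats(m)
print([(st[i].tolist(),c[i].round().tolist()) for i in range(1,n) if st[i,4]>150])
for n,x,y,z in(("70",.534,-.268,.078),("55",.535,-.348,.063),("40",.506,-.431,.048)): print(n,proj(d,[x,y,0.008]),proj(d,[x,y,z]))
E
```

```text
14.0 [ 0.45921102 -0.33874248  0.2423465 ] 0.5008208552926083 [-0.00196635  0.0033121   0.99999145  0.00150629]
[([201, 235, 35, 39, 996], [217.0, 253.0]), ([283, 263, 34, 48, 1017], [299.0, 283.0]), ([363, 263, 34, 41, 844], [380.0, 278.0])]
70 [385.38718067 278.28406162] [400.52768384 310.71325744]
55 [305.42517213 279.87269594] [304.23027889 304.5018371 ]
40 [220.21326639 253.07399657] [209.78147941 267.66224623]
```

View pics/w9.png

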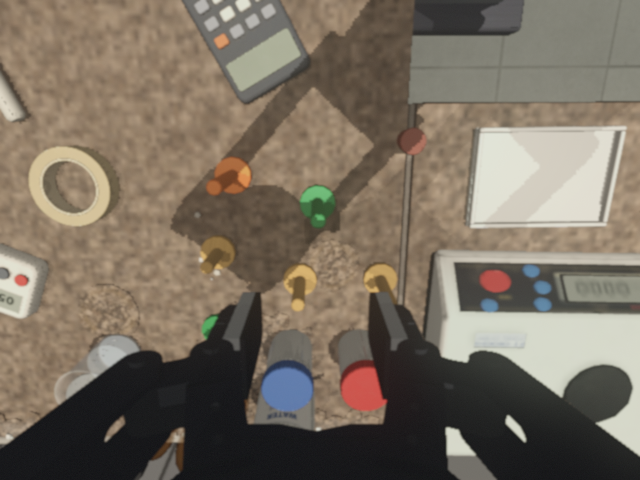

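The wrist view shows three brass inserts: (217,253) shortest, (299,283) middle and (380,278) longest and partly hidden. The one at (300,279), with its stem top at (298,306), stands in front of the blue jar and is the middle one: its triangulated top of about 0.06 m fits 63 mm. The green (318,204) and orange (232,176) ones are decoys. The tray spans (475,130)–(615,225). I'll compute the target.

```bash
python3 - <<'E'
from h import *
d=np.load("w9.npy",allow_pickle=True).item()
print("flange",onz(d,300,279,.008),"top",onz(d,298,305,.063),"tray corners",[onz(d,u,v,.012).round(3) for u,v in((476,128),(624,128),(606,226),(468,226))])
h=cv2.cvtColor(d["color"],cv2.COLOR_RGB2HSV); m=cv2.inRange(h,(14,90,60),(30,255,255))
for r in(270,275,280,285,290,300,305,308): 
    x=np.where(m[r,270:340])[0]+270; print(r,x.min() if len(x) else None,x.max() if len(x) else None)
print(env.observe()["ee_pos"],rel([.533,-.351,.15],tool(0)))
E
```

```text
flange [ 0.53401175 -0.35341035  0.008     ] top [ 0.53542359 -0.35339454  0.063     ] tray corners [array([ 0.39 , -0.195,  0.012]), array([ 0.391, -0.064,  0.012]), array([ 0.481, -0.061,  0.012]), array([ 0.48 , -0.193,  0.012])]
270 285 313
275 283 316
280 283 317
285 284 316
290 287 313
300 291 304
305 291 304
308 291 303
[ 0.45979674 -0.33596898  0.24320591] [ 0.0015 -0.0009 -0.0014 -0.2451 -0.0506  0.3098]
```

```bash
python3 -c "
from h import *
print(rel([.5345,-.352,.14],tool(0)))"
```

```text
[ 0.0015 -0.0009 -0.0014 -0.2502 -0.054   0.3431]
```

Emit:
carry_out(
  motion=[
    [0.0015, -0.001, -0.001, -0.249, -0.053, 0.15, 0],
    [0.0015, -0.001, -0.001, -0.249, -0.053, 0.3, 0],
    [0.0015, -0.001, -0.001, -0.249, -0.053, 0.344, 0],
    [0.0015, -0.001, -0.001, -0.249, -0.053, 0.344, 0],
    [0.0015, -0.001, -0.001, -0.249, -0.053, 0.344, 0],
  ],
)

```text
time_s: 14.55
ee_pos: [0.5358, -0.3483, 0.1433]
tcp_rot: [0.001, -0.002, 1.0, -0.001]
wrist_force: [0.7, -0.3, 1.0]
grip_width: 0.499
grip_force: 0.0
```

Emit:
carry_out(
  motion=[
    [0, 0, 0, 0, 0, 0, 0],
    [0, 0, 0, 0, 0, 0, 0],
  ],
)

```text
time_s: 14.75
ee_pos: [0.5369, -0.3505, 0.1478]
tcp_rot: [0.005, -0.002, 1.0, -0.004]
wrist_force: [0.8, 0.2, 0.0]
grip_width: 0.501
grip_force: 0.0
```

```bash
python3 - <<'E'
from h import *
s=env.observe();print(s["ee_pos"])
d=cam("wrist"); h=cv2.cvtColor(d["color"],cv2.COLOR_RGB2HSV); m=cv2.inRange(h,(14,90,40),(30,255,255)); n,l,st,c=cv2.connectedComponentsWithStats(m)
print([(st[i].tolist(),c[i].round(1).tolist()) for i in range(1,n) if st[i,4]>150])
a=proj(d,[.534,-.352,.063]);f=proj(d,[.534,-.352,.008]);print("pred top",a,"flange",f)
for r in range(int(f[1])-20,int(a[1])+14,6):
    x=np.where(m[r,240:390])[0]+240; print(r,(x.min(),x.max()) if len(x) else None)
print(rel([.534,-.352,.038],tool(0)))
E
```

```text
[ 0.53692129 -0.35047645  0.1477659 ]
[([166, 36, 23, 24, 431], [176.9, 47.6]), ([189, 36, 54, 59, 1466], [219.8, 65.5]), ([165, 161, 58, 50, 2243], [194.1, 186.1]), ([287, 204, 50, 60, 2128], [311.3, 230.5]), ([400, 204, 72, 71, 2689], [432.9, 235.8]), ([135, 452, 47, 28, 739], [159.3, 468.6])]
pred top [313.69223795 251.38830308] flange [314.4000263  225.75149015]
205 (np.int64(300), np.int64(321))
211 (np.int64(293), np.int64(375))
217 (np.int64(289), np.int64(333))
223 (np.int64(288), np.int64(362))
229 (np.int64(287), np.int64(336))
235 (np.int64(289), np.int64(365))
241 (np.int64(292), np.int64(356))
247 (np.int64(298), np.int64(340))
253 (np.int64(299), np.int64(321))
259 (np.int64(301), np.int64(319))
[-0.0024  0.003   0.001   0.0128 -0.0023  0.3647]
```

Emit:
carry_out(
  motion=[
    [-0.002, 0.002, 0.001, 0.008, -0.01, 0.1, 0],
    [-0.002, 0.002, 0.001, 0.008, -0.01, 0.2, 0],
    [-0.002, 0.002, 0.001, 0.008, -0.01, 0.28, 0],
    [-0.002, 0.002, 0.001, 0.008, -0.01, 0.33, 0],
    [-0.002, 0.002, 0.001, 0.008, -0.01, 0.33, 0],
  ],
)

```text
time_s: 15.3
ee_pos: [0.5332, -0.3526, 0.0433]
tcp_rot: [-0.002, 0.0, 1.0, 0.002]
wrist_force: [-0.3, 0.9, 0.6]
grip_width: 0.499
grip_force: 0.0
```

Emit:
carry_out(
  motion=[
    [0, 0, 0, 0, 0, 0, 0],
    [0, 0, 0, 0, 0, 0, 0],
    [0, 0, 0, 0, 0, 0, 0],
  ],
)

```text
time_s: 15.6
ee_pos: [0.5354, -0.3541, 0.0473]
tcp_rot: [0.001, -0.0, 1.0, -0.0]
wrist_force: [-0.5, 0.0, 0.1]
grip_width: 0.502
grip_force: 0.0
```

```bash
python3 - <<'E'
from h import *
s=env.observe();print(s["ee_pos"],s["wrist_force"])
print(rel([.535,-.354,.038],tool(0)))
E
```

```text
[ 0.53538576 -0.35414301  0.0472809 ] [-0.45485318  0.02842656  0.07509362]
[-0.0001  0.0007  0.      0.0014  0.0005  0.0309]
```

Emit:
carry_out(
  motion=[
    [0, 0, 0, 0.001, 0, 0.01, 0],
    [0, 0, 0, 0.001, 0, 0.02, 0],
    [0, 0, 0, 0.001, 0, 0.02, 0.3],
    [0, 0, 0, 0.001, 0, 0.02, 0.6],
    [0, 0, 0, 0.001, 0, 0.02, 1],
  ],
  grip_force=40,
)

```text
time_s: 16.1
ee_pos: [0.5341, -0.3534, 0.039]
tcp_rot: [-0.0, -0.0, 1.0, 0.001]
wrist_force: [-0.5, 0.2, -1.1]
grip_width: 0.119
grip_force: 38.9
```

Emit:
carry_out(
  motion=[
    [0, 0, 0, 0, 0, 0, 1],
    [0, 0, 0, 0, 0, 0, 1],
    [0, 0, 0, 0, 0, 0, 1],
  ],
)

```text
time_s: 16.4
ee_pos: [0.534, -0.3533, 0.039]
tcp_rot: [-0.001, -0.0, 1.0, 0.001]
wrist_force: [-1.6, 0.3, -1.8]
grip_width: 0.123
grip_force: 38.9
```

Emit:
carry_out(
  motion=[
    [0, 0, 0, 0, 0, -0.08, 1],
    [0, 0, 0, 0, 0, -0.2, 1],
    [0, 0, 0, 0, 0, -0.33, 1],
    [0, 0, 0, 0, 0, -0.42, 1],
    [0, 0, 0, 0, 0, -0.42, 1],
  ],
)

```text
time_s: 16.9
ee_pos: [0.5364, -0.3554, 0.1718]
tcp_rot: [0.004, -0.0, 1.0, -0.003]
wrist_force: [-0.2, 0.5, 0.4]
grip_width: 0.119
grip_force: 39.0
```

```bash
python3 - <<'E'
from h import *
s=env.observe();print(s["ee_pos"],s["wrist_force"],s["grip_width"],s["grip_force"])
print(rel([.435,-.128,.165],tool(0)))
E
```

```text
[ 0.53644964 -0.35536056  0.17175852] [-0.24036106  0.48670419  0.38834288] 0.11934837173302064 38.952391147613525
[-1.700e-03  2.700e-03  1.000e-04  3.382e-01  7.580e-01  1.560e-02]
```

Emit:
carry_out(
  motion=[
    [0, 0, 0, 0.1, 0.15, 0, 1],
    [0, 0, 0, 0.2, 0.3, 0, 1],
    [0, 0, 0, 0.27, 0.45, 0.01, 1],
    [0, 0, 0, 0.32, 0.6, 0.02, 1],
    [0, 0, 0, 0.338, 0.758, 0.02, 1],
  ],
)

```text
time_s: 17.4
ee_pos: [0.4305, -0.1273, 0.1574]
tcp_rot: [-0.002, 0.001, 1.0, 0.002]
wrist_force: [1.4, 0.8, -0.1]
grip_width: 0.12
grip_force: 39.1
```

Emit:
carry_out(
  motion=[
    [0, 0, 0, 0, 0, 0.1, 1],
    [0, 0, 0, 0, 0, 0.2, 1],
    [0, 0, 0, 0, 0, 0.25, 1],
    [0, 0, 0, 0, 0, 0.25, 1],
    [0, 0, 0, 0, 0, 0.25, 1],
  ],
)

```text
time_s: 17.9
ee_pos: [0.4326, -0.1287, 0.084]
tcp_rot: [-0.001, -0.0, 1.0, 0.001]
wrist_force: [0.7, -0.2, -0.3]
grip_width: 0.118
grip_force: 39.3
```

```bash
python3 - <<'E'
from h import *
s=env.observe();print(s["ee_pos"],s["wrist_force"],s["grip_width"])
print(rel([.435,-.128,.0445],tool(0)))
d=cam("wrist"); h=cv2.cvtColor(d["color"],cv2.COLOR_RGB2HSV); m=cv2.inRange(h,(14,90,40),(30,255,255)); n,l,st,c=cv2.connectedComponentsWithStats(m)
print([(st[i].tolist(),c[i].round(1).tolist()) for i in range(1,n) if st[i,4]>150])
p=s["ee_pos"];print("flange pred",proj(d,[p[0],p[1],p[2]-.031]), "tray corners pred",[proj(d,[x,y,.012]).round() for x in(.390,.481) for y in(-.193,-.063)])
w=cv2.inRange(h,(0,0,175),(180,60,255)); n,l,st,c=cv2.connectedComponentsWithStats(w); print([(st[i].tolist()) for i in range(1,n) if st[i,4]>3000])
E
```

```text
[ 0.43260727 -0.12872495  0.08398417] [ 0.66315919 -0.20473728 -0.34725695] 0.11778862377474199
[ 0.0008 -0.0007  0.     -0.0083  0.0021  0.1316]
[([278, 263, 73, 132, 4670], [314.6, 323.9]), ([58, 387, 52, 37, 1009], [80.1, 402.1])]
flange pred [315.2689518  298.55032059] tray corners pred [array([189., 188.]), array([443., 188.]), array([204., 344.]), array([428., 344.])]
[[351, 185, 95, 159, 8911], [193, 186, 155, 49, 5524]]
```

Emit:
carry_out(
  motion=[
    [0, 0, 0, -0.006, 0.002, 0.05, 1],
    [0, 0, 0, -0.006, 0.002, 0.09, 1],
    [0, 0, 0, -0.006, 0.002, 0.115, 1],
    [0, 0, 0, -0.006, 0.002, 0.125, 1],
    [0, 0, 0, -0.006, 0.002, 0.125, 1],
  ],
)

```text
time_s: 18.45
ee_pos: [0.4346, -0.1282, 0.0468]
tcp_rot: [-0.001, -0.0, 1.0, 0.001]
wrist_force: [0.6, 0.6, -0.9]
grip_width: 0.123
grip_force: 39.3
```

Emit:
carry_out(
  motion=[
    [0, 0, 0, 0, 0, 0.004, 1],
    [0, 0, 0, 0, 0, 0.004, 1],
    [0, 0, 0, 0, 0, 0.006, 1],
  ],
)

```text
time_s: 18.75
ee_pos: [0.4352, -0.1284, 0.0458]
tcp_rot: [0.0, -0.0, 1.0, 0.001]
wrist_force: [-0.2, 0.2, -0.2]
grip_width: 0.12
grip_force: 39.3
```

Emit:
carry_out(
  motion=[
    [0, 0, 0, 0, 0, 0.004, 1],
    [0, 0, 0, 0, 0, 0.007, 1],
    [0, 0, 0, 0, 0, 0.009, 1],
    [0, 0, 0, 0, 0, 0.009, 1],
  ],
)

```text
time_s: 19.15
ee_pos: [0.4349, -0.1282, 0.043]
tcp_rot: [-0.0, -0.0, 1.0, 0.001]
wrist_force: [-1.7, 1.0, 2.7]
grip_width: 0.118
grip_force: 39.7
```

Contact is at 0.043, as expected. Opening halfway and rising.

Emit:
carry_out(
  motion=[
    [0, 0, 0, 0, 0, 0, 0.6],
    [0, 0, 0, 0, 0, 0, 0.3],
    [0, 0, 0, 0, 0, 0, 0],
    [0, 0, 0, 0, 0, 0, 0],
    [0, 0, 0, 0, 0, 0, 0],
  ],
)

```text
time_s: 19.65
ee_pos: [0.4349, -0.1282, 0.0426]
tcp_rot: [-0.0, -0.0, 1.0, 0.001]
wrist_force: [-0.2, -0.4, -0.1]
grip_width: 0.501
grip_force: 0.0
```

Emit:
carry_out(
  motion=[
    [0, 0, 0, 0, 0, -0.08, 0],
    [0, 0, 0, 0, 0, -0.2, 0],
    [0, 0, 0, 0, 0, -0.36, 0],
    [0, 0, 0, 0, 0, -0.52, 0],
    [0, 0, 0, 0, 0, -0.6, 0],
  ],
)

```text
time_s: 20.15
ee_pos: [0.4365, -0.1292, 0.2279]
tcp_rot: [0.003, -0.0, 1.0, -0.001]
wrist_force: [0.5, -0.5, 0.3]
grip_width: 0.501
grip_force: 0.0
```

Emit:
carry_out(
  motion=[
    [0, 0, 0, 0.2, 0, 0, 0],
    [0, 0, 0, 0.2, 0, 0, 0],
    [0, 0, 0, 0.2, 0, 0, 0],
    [0, 0, 0, 0.2, 0, 0, 0],
  ],
)

```text
time_s: 20.55
ee_pos: [0.3754, -0.1286, 0.2227]
tcp_rot: [0.0, 0.0, 1.0, 0.001]
wrist_force: [-0.4, -0.3, -0.2]
grip_width: 0.501
grip_force: 0.0
```

```bash
python3 - <<'E'
from h import *
s=env.observe();print(s["time_s"],s["ee_pos"],s["wrist_force"],s["grip_width"])
a=np.load("scene.npy",allow_pickle=True).item(); b=cam("scene"); w=cam("wrist"); np.save("wf.npy",w,allow_pickle=True)
def brass(d,y0,y1,x0,x1,lo=(14,90,60)):
    h=cv2.cvtColor(d["color"],cv2.COLOR_RGB2HSV); m=cv2.inRange(h,lo,(30,255,255)); n,l,st,c=cv2.connectedComponentsWithStats(m[y0:y1,x0:x1]); return [((st[i]+[x0,y0,0,0,0]).tolist()) for i in range(1,n) if st[i,4]>25]
for n,d in(("before",a),("now",b)): print(n,brass(d,230,360,230,460))
p=proj(b,[.435,-.128,.004]);q=proj(b,[.435,-.128,.067]);print("expected base/top",p,q)
f=lambda d,x,y,W,H:cv2.resize(d["color"][y:y+H,x:x+W],(400,300),interpolation=cv2.INTER_CUBIC)
c=proj(w,[.435,-.128,.03]).astype(int); print(c); x0=int(np.clip(c[0]-100,0,440));y0=int(np.clip(c[1]-75,0,330))
cv2.imwrite("pics/fin.png",np.vstack([np.hstack([f(b,225,150,80,60),f(b,280,255,120,90)]),np.hstack([f(w,x0,y0,200,150),f(b,365,270,110,82)])])[:,:,::-1])
E
```

```text
20.55 [ 0.37541673 -0.12863351  0.22267096] [-0.38950259 -0.33019033 -0.21228581] 0.5007524594210647
before [[230, 230, 230, 130, 11873]]
now [[230, 230, 230, 130, 12107]]
expected base/top [321.07794418 290.31724408] [320.58386547 269.1931916 ]
[315 280]
```

View pics/fin.png

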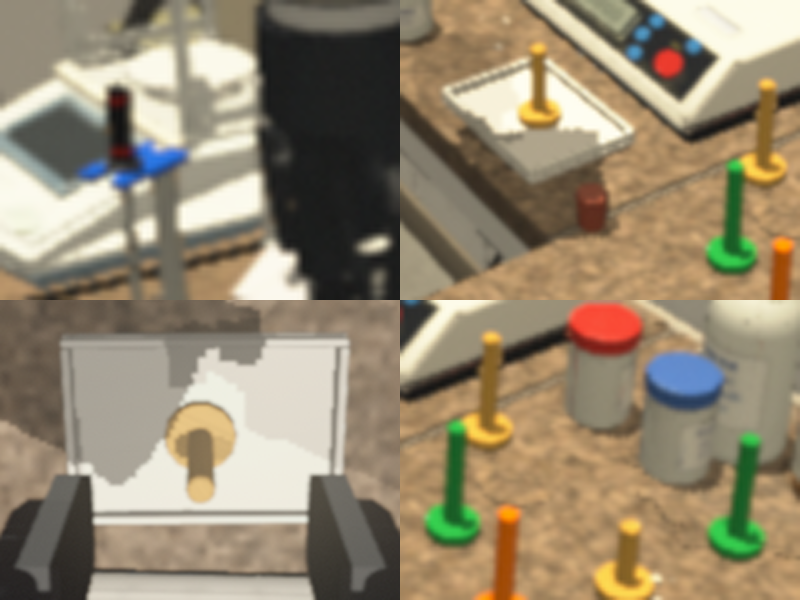

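The final composite shows the rod hanging upright in the blue fork and the middle insert standing upright in the middle of the tray. The long and short inserts are untouched, and so are the red and blue jars and the stopper. The gripper is clear, so I'm handing in.

```bash
python3 -c "
from h import *
print(env.finish_job())"
```

```text
the job is handed in; nothing more can be done
None
```

The well is 55 mm deep (the rod stopped firmly at 55.5 mm); the rod is back in its fork, insert_55 stands upright on the white tray, and the job was handed in at about 20.6 s.

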